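Turn the die carousel to the cradle and strap in the mandrel

TASK

First turn the die carousel the shorter way round until the die with the broad head points straight at the middle of the V-cradle, and leave it so. Then lay the thick mandrel lengthwise in the two vees of the cradle, centred and fully down, and swing the steel strap all the way across over it. Leave the slim rod and the other loose things where they are.

Things in the scene. Friction and masses are not known exactly. Their poses are not given: they have to be found in the camera images.
- carousel (a joint): angle (rad) of the die carousel, turning endlessly about a vertical axis, growing counter-clockwise seen from above; 0 = broad-headed die points along world +x, pi/2 = along +y; it counts on past pi, unwrapped. Starts between -0.65 and 0.65. Stays where it is left; turning takes about 1 N on a die
- carousel_hub (a point): hub of the carousel's plywood deck (disc, radius 90 mm), on its axis at the deck's upper face, 38 mm above the table; x axis towards the broad-headed die, z up. Six rigid upright round steel dies stand 60 degrees apart on a 70 mm radius: 14 mm thick, up to 93 mm above the table; any may be pushed. Only a low boss (28 mm wide, 12 mm high) stands at the centre
- broad_die (a point): centre of the top of the broad-headed die, the one die of the six that ends in a round mushroom head, 34 mm across and 20 mm high (from 73 to 93 mm above the table); 70 mm from the hub along its x axis
- cradle_mid (a point): where the mandrel's centre comes to lie in the fixed V-cradle: midway between its two vees, 36.6 mm above the table; x along the mandrel, z up. Base board 150 (x) by 120 mm, 12 thick; 90 degree vees, 20 mm long, at x = -44 and +44 mm, 66 mm wide, up to 38 mm high; free space between for fingers. Stands left or right of the carousel, a fixed dark block 60 mm high on the other side
- strap (a joint): angle (rad) of the steel strap, a bar that swings level about an upright pivot: 0 = fully across over the vee at x = -44 mm (a stop there); grows as it opens, clockwise seen from above. Starts wide open, 1.2 to 1.75, pointing roughly along the cradle's -x. Stays where it is left; about 0.4 N at its pin swings it
- strap_pivot (a point): the strap's pivot, at x = -44, y = +42 mm of cradle_mid's axes, at the height of the strap's underside, 55 mm above the table (2.4 mm above a seated mandrel). The post under it is 16 mm across. Axes as cradle_mid
- strap_pin (a point): middle of the upright steel pin at the strap's free end, 14 mm in diameter, from 63 to 93 mm above the table, 88 mm from the pivot. With the strap across, the pin is at x = -44, y = -46 mm of cradle_mid's axes. The strap is 20 mm wide and 8 mm thick
- mandrel_center (a point): centre of the thick mandrel, a dark wood cylinder 32 mm in diameter and 140 mm long, lying on the table and able to roll; its x axis runs along its length. About 0.2 kg
- slim_rod_center (a point): centre of the slim rod, a dark wood cylinder 20 mm in diameter and 140 mm long, lying on the table; its x axis runs along its length. To be left alone
- spool_mid (a point): centre of a loose thread spool, 30 mm across and 32 mm high, upright on the robot's side of the rods; leave alone
- wax_jar_mid (a point): centre of a loose amber wax jar, 56 mm across, 50 mm high; leave alone
- dye_bottle_mid (a point): centre of a loose white dye bottle, 44 mm across, 110 mm high; leave alone
- tin_mid (a point): centre of a loose aluminium tin, 70 mm across, 80 mm high; leave alone
- mallet_grip (a point): grip of a loose hammer lying at the right of the table; leave alone
- brush_grip (a point): grip of a loose brush lying at the left of the table; leave alone
- mandrel: the mandrel as a whole; its position and axes: see mandrel_center
There are look-alikes about, which are no part of the job. What is shaped like the part that bears carousel but blue is not meant. What is shaped like the mandrel but turquoise is not meant.

How it is judged:
On the way, in this order (a step that is already met when the one before it is completed fails the run):
1. the broad-headed die points at the middle of the cradle and the carousel is at rest (y of cradle_mid in the frame of carousel_hub between -0.025 and 0.025 m and x of cradle_mid in the frame of carousel_hub above 0.1 m and velocity of joint carousel between -0.05 and 0.05 rad/s), for 0.3 s.
2. the thick mandrel lies in both vees, let go (x of mandrel_center in the frame of cradle_mid between -0.02 and 0.02 m and y of mandrel_center in the frame of cradle_mid between -0.004 and 0.004 m and z of mandrel_center in the frame of cradle_mid between -0.004 and 0.004 m and angle between the x axis of mandrel_center and the x axis of cradle_mid, either way round below 0.06 rad and linear speed of mandrel below 0.02 m/s and contact force between the fingers and mandrel below 0.1 N), for 0.2 s.
3. the strap is across over the mandrel (x of mandrel_center in the frame of cradle_mid between -0.02 and 0.02 m and y of mandrel_center in the frame of cradle_mid between -0.004 and 0.004 m and z of mandrel_center in the frame of cradle_mid between -0.004 and 0.004 m and angle between the x axis of mandrel_center and the x axis of cradle_mid, either way round below 0.06 rad and value of joint strap below 0.12 rad), for 0.2 s.
At the end, for the whole second after the job is handed in: The broad-headed die's heading from the hub passes within 25 mm of cradle_mid; mandrel centre within 20 mm lengthwise, 4 mm sideways and in height of cradle_mid, aligned within 0.06 rad, at rest; strap below 0.12 rad (all of step 3 and y of cradle_mid in the frame of carousel_hub between -0.025 and 0.025 m and x of cradle_mid in the frame of carousel_hub above 0.1 m and linear speed of mandrel below 0.02 m/s); the robot touches nothing.
It fails at once if the carousel is turned the long way round (more than about 0.35 rad away from the shorter direction) ((world y of cradle_mid above 0 m and value of joint carousel below -1 rad) or (world y of cradle_mid below 0 m and value of joint carousel above 1 rad)).
It fails at once if a bystander is shifted by more than 30 mm (distance of any of slim_rod_center, spool_mid, wax_jar_mid, dye_bottle_mid, tin_mid, mallet_grip, brush_grip from where it was at the start of the episode above 0.03 m).
It also fails if it takes over 72 s, if anything falls off the work surface, if the arm or the gripper's body presses on something with over 40 N, if the wrist force passes 120 N, or if a joint passes its speed limit or range.

ROBOT

A 7-joint arm with a two-finger parallel gripper is mounted at the origin on the work surface. World frame = base frame: x ahead of the robot, y to its left, z up, the work surface at z = 0. Lengths are in m, angles in rad, forces in N, time in s.
With the tool pointing down it reaches from about 0.4 to 0.85 m from the base axis. Payload 10.4 kg.
Tool frame: the origin (TCP) lies on the centre line of the jaws, within the pads' length; the fingertips stand 11 mm ahead of it and the grasp point (between the pads) lies 8 mm behind it; z points along the fingers, y is the line along which they close (so a half turn about z gives the same grasp; the last joint's range is limited). The gripper opens to 87 mm and grips with 3 to 60 N. Pads are 19 mm wide; open, the fingers measure 117 mm over their backs; the gripper's body (75 mm by 190 mm) begins 51 mm behind the grasp point.
Start: joints at [1.32, 0.332, -0.065, 1.46, 0.022, 1.35, -0.088], TCP at [0.141, -0.609, 0.234] pointing down, gripper open.
Joint ranges: [-2.6, 2.6], [-0.5, 2.12], [-1.47, 1.34], [0.16, 2.42], [-1.27, 4.41], [0.06, 2.06], [-2.6, 2.6]. Speed limits (rad/s): [2.22, 2.22, 2.79, 2.79, 3.14, 3.14, 3.14].

INTERFACE

Orientations are given as a unit quaternion [x, y, z, w].
In Python, from bench import r gives the robot as it stands.
- The arm moves only by the shell command python3 -m pendant 'ROWS' [OPENING] [FORCE]. ROWS is JSON, a list of rows, each a list of 4 numbers: the shift along the tool's x, y, z in m, then the turn about the tool's z in rad. A call has 1 to 8 rows; each row shifts and turns the commanded pose from where the row before left it, along the tool's axes as they then stand; what a row does not reach is not made up. A row lasts 1/12 s, in which the tool goes at most 41.7 mm and 7.16 degrees, less where a joint would pass 70% of its speed; a pose out of reach is approached as far as the arm can. A call with a gripper value outside its range is refused whole. OPENING is the opening, from 0 (shut) to 1 (fully open), set as the call begins (- or left out, the last holds). The fingers move at their own pace and stop on an object; FORCE is the grip in N (left out, the last holds). Time passes only in rows, so rows that do not move let the fingers close. It gives the time, the measured TCP pose, the force, the opening and the grip force at its end, in the units of the state.
- r.read_state(): the state, without advancing time (a new reading comes with each control period).
- r.camera(name): name is "scene" or "side" or "wrist"; returns a dict with "img" (400x640x3 uint8, red, green, blue), "camera_matrix" (3x3 intrinsics, pixels), "xyz" and "attitude" of the camera in the world. Camera axes: x right, y down, z forward; pixel columns grow to the right and rows downward; lengths in m; the calibration is good to about 2 mm. A picture is of the moment at which its call begins. There is no depth.
- r.close_job(): hands the job in; it is judged then, once.
Trained networks look in the newest picture that a camera, given by its name, has taken for a name from the list of things; names that differ only in an ending like _2 or _b are one class to them, and where a whole thing is asked for, a point or a joint stands for the part that bears it (a point fixed in the world has none). Each returns a list of dicts, best first, with "score" (0 to 1); they miss things now and then, are a little off and sometimes report something else, mostly with a low value. They report only what shows in the picture. A call takes as long as a camera call. They do not tell look-alikes from the thing itself.
- r.outline_of(thing, camera): "mask" (400x640 bool, what is visible of it) and "bbox" ([centre column, centre row, width, height] in pixels, round what is visible of it).
The state is a dict: "time": time; "joint_positions": joint angles; "joint_vel": joint speeds; "joint_torque": joint torques, N m; "ee_pos": TCP position; "eef_rot": TCP orientation; "ft_force": force on the tool from outside, world axes, zero at the start; "torque": the same for the moment, N m; "width": finger opening in m; "grip_force": force on a finger pad.
Only numpy, scipy, OpenCV 4.12 (cv2) and the standard library are available. Lean on these libraries where they do the work, as an engineer would, in place of code of your own. Each camera call takes 0.05 s, during which the arm holds its last target. There are 200 camera calls.

## Working session

There is one attempt and no reset: what is moved stays moved. The work goes in short steps, Python scripts to look and compute and a shell command to move; the robot and the scene stay as the last step left them, time stands still between calls to the robot, and variables do not carry over. Pictures are saved under pics/ and viewed, at most 13 in all, crops included, and the job is handed in when it is done.

```bash
ls; mkdir -p pics
cat > h.py <<'E'
import numpy as np, cv2
from scipy.spatial.transform import Rotation as R
from bench import r
def cam(n):
    c=r.camera(n); return c
def ray(c,u,v):
    d=np.linalg.inv(np.array(c["camera_matrix"]))@[u,v,1.]
    a=np.array(c["attitude"]); M=R.from_quat(a).as_matrix() if a.size==4 else a.reshape(3,3)
    return np.array(c["xyz"]),M@d
def atz(c,u,v,z):
    o,d=ray(c,u,v); return o+d*(z-o[2])/d[2]
def proj(c,p):
    a=np.array(c["attitude"]); M=R.from_quat(a).as_matrix() if a.size==4 else a.reshape(3,3)
    q=np.array(c["camera_matrix"])@(M.T@(np.array(p)-c["xyz"])); return q[:2]/q[2]
def save(n,img): cv2.imwrite("pics/"+n,cv2.cvtColor(np.ascontiguousarray(img),cv2.COLOR_RGB2BGR))
E
python3 - <<'E'
from h import *
for n in ["scene","side","wrist"]:
    c=cam(n); save(n+"0.png",c["img"]); print(n,np.round(c["xyz"],3),np.round(c["attitude"],3),np.array(c["camera_matrix"]).round(0).tolist())
    if n!="wrist":
        for t in ["carousel","carousel_hub","broad_die","cradle_mid","strap","strap_pin","strap_pivot","mandrel","slim_rod_center","spool_mid","wax_jar_mid","dye_bottle_mid","tin_mid"]:
            try: print(t,[(round(d["score"],2),np.round(d["bbox"]).astype(int).tolist()) for d in r.outline_of(t,n)[:3]])
            except Exception as e: print(t,e)
print(r.read_state())
E
```

```text
pics
scene [ 1.155 -0.234  0.998] [ 0.777  0.548 -0.171 -0.256] [[382.0, 0.0, 319.0], [0.0, 382.0, 193.0], [0.0, 0.0, 1.0]]
carousel [(0.79, [226, 157, 62, 53]), (0.78, [356, 124, 48, 42]), (0.77, [338, 222, 58, 61])]
carousel_hub [(0.95, [228, 159, 57, 53]), (0.91, [338, 224, 65, 58]), (0.66, [358, 125, 54, 42])]
broad_die [(0.96, [225, 159, 56, 50]), (0.72, [356, 126, 54, 49]), (0.68, [338, 221, 63, 60])]
cradle_mid [(0.59, [395, 177, 61, 75])]
strap [(0.69, [385, 152, 26, 28]), (0.16, [392, 177, 56, 72])]
strap_pin [(0.3, [338, 222, 62, 57])]
strap_pivot [(0.61, [390, 177, 60, 76])]
mandrel [(0.91, [284, 189, 36, 30]), (0.62, [255, 281, 44, 44]), (0.61, [156, 188, 42, 35])]
slim_rod_center [(0.73, [334, 171, 32, 29])]
spool_mid [(0.73, [323, 289, 17, 26]), (0.4, [305, 170, 12, 20])]
wax_jar_mid [(0.73, [387, 259, 23, 21]), (0.21, [392, 176, 57, 76])]
dye_bottle_mid [(0.88, [322, 287, 17, 27])]
tin_mid [(0.72, [414, 237, 25, 35]), (0.44, [162, 255, 67, 86])]
side [ 0.363 -0.754  1.034] [ 0.936 -0.11   0.034 -0.333] [[408.0, 0.0, 319.0], [0.0, 408.0, 197.0], [0.0, 0.0, 1.0]]
carouse
[... 874 characters left out ...]
t_positions': array([ 1.32037124,  0.33221922, -0.06469647,  1.4601145 ,  0.02159759,
        1.34991902, -0.0885123 ]), 'joint_vel': array([-0.00035844,  0.00197215,  0.00017813, -0.00068353,  0.00050695,
       -0.00143205,  0.0006959 ]), 'joint_torque': array([ 1.28832785e-04, -6.23033667e+01,  2.46747199e-02, -3.90117574e+01,
       -6.11213199e-02,  3.15874710e-02,  2.55396088e-05]), 'ee_pos': array([ 0.14117918, -0.60885348,  0.23355657]), 'eef_rot': array([9.93519696e-01, 1.13660079e-01, 1.04187112e-05, 1.57218557e-05]), 'ft_force': array([ 1.02784425, -0.94435426,  0.7438573 ]), 'torque': array([ 0.08284281,  0.00739788, -0.00158471]), 'grip_force': 0.0, 'width': 0.08740967443092697}
```

View scene.

View pics/scene0.png

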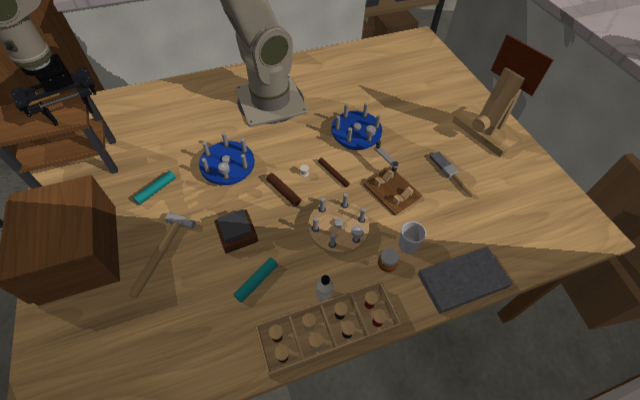

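View pics/side0.png

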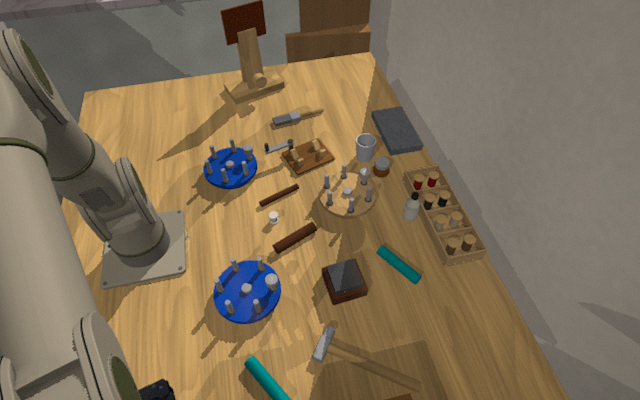

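The scene picture shows these candidates:
- **Carousel:** the plywood one is at (339,222). Blue look-alikes are at (228,160) and (357,128).
- **Mandrel:** the thick dark-wood one is at (284,189). Turquoise look-alikes are at (155,187) and (256,280), and the slim rod is at (334,172).
- **Cradle:** at (393,190), with the strap from (393,166) to (380,147).

The side picture agrees: carousel (347,193), mandrel (295,238), rod (279,195), cradle (306,157), strap (266,149)-(291,143). The picks are plywood and thick dark wood. I'll check them in close crops.

Run:
```python
import cv2
a=cv2.imread("pics/scene0.png")[135:255,262:422]; b=cv2.imread("pics/side0.png")[130:250,255:415]
cv2.imwrite("pics/c1.png",cv2.resize(a,(800,600),interpolation=cv2.INTER_CUBIC))
cv2.imwrite("pics/c2.png",cv2.resize(b,(800,600),interpolation=cv2.INTER_CUBIC))
```

```text
(no output)
```

View pics/c1.png

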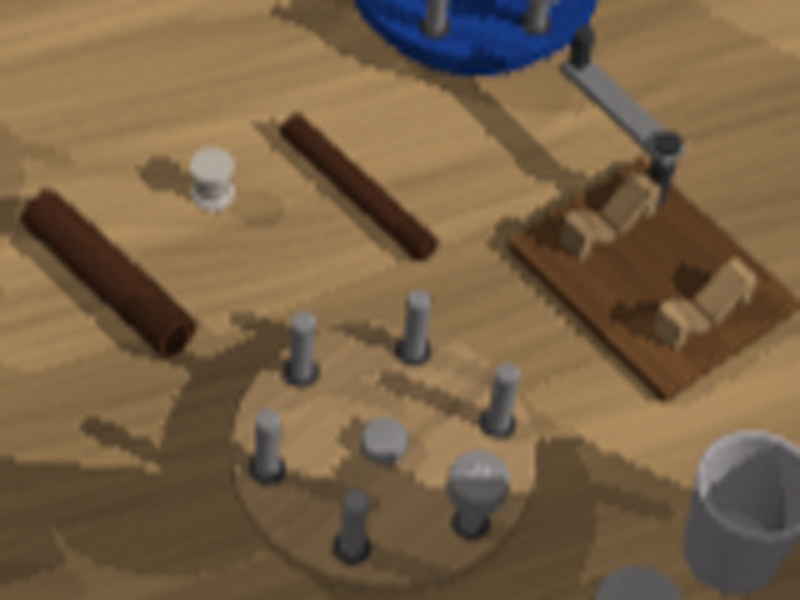

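View pics/c2.png

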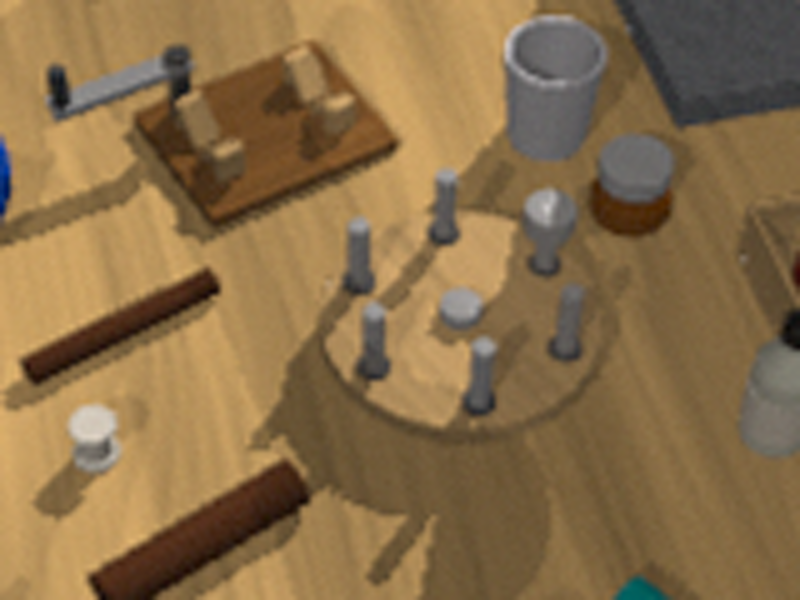

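Both crops confirm the choice. The plywood carousel has its broad head at scene (357,232) and points roughly +x. The mandrel is the thick dark one (no turquoise), the rod is slimmer, and the cradle lies to +y with the strap open.

Run:
```python
from h import *
S=cam("scene"); D=cam("side")
P={"hub":((384,438),(461,305),.050),"broad":((477,484),(549,217),.083),"b1":((510,240),(135,122),.012),"b2":((648,162),(312,40),.012),"b3":((800,310),(397,145),.012),"b4":((665,398),(215,222),.012),
"pintop":((582,34),(57,70),.093),"pivot":((666,150),(176,60),.063),"manA":((45,210),(110,585),.020),"manB":((173,330),(295,485),.020),"rodA":((292,125),(32,367),.012),"rodB":((424,243),(212,283),.012),"spool":((212,160),(92,420),.032),"jar":((640,585),(635,155),.05),"tin":((745,455),(555,50),.08)}
for k,(a,b,z) in P.items():
    ua=(a[0]/5+261.6,a[1]/5+134.6); ub=(b[0]/5+254.6,b[1]/5+129.6)
    p=atz(S,*ua,z); q=atz(D,*ub,z)
    o1,d1=ray(S,*ua);o2,d2=ray(D,*ub)
    t=np.linalg.lstsq(np.c_[d1,-d2],o2-o1,rcond=None)[0]; m=(o1+d1*t[0]+o2+d2*t[1])/2
    print(k,p.round(4)[:2],q.round(4)[:2],"tri",m.round(4))
for n in("scene","side"):
    for t in("mandrel",):
        for d in r.outline_of(t,n)[:3]:
            v,u=np.nonzero(d["mask"]); print(n,t,d["score"],u.mean(),v.mean(),atz(S if n=="scene" else D,u.mean(),v.mean(),.018).round(4))
```

```text
hub [0.6334 0.0319] [0.6294 0.031 ] tri [0.6307 0.0336 0.0459]
broad [0.6962 0.0602] [0.694  0.0613] tri [0.6948 0.0615 0.0815]
b1 [0.4995 0.1757] [0.4616 0.2787] tri [0.4778 0.2029 0.0357]
b2 [0.4695 0.2902] [0.6025 0.3312] tri [0.5693 0.2094 0.1417]
b3 [0.6116 0.3275] [0.6358 0.2125] tri [ 0.6325  0.2884 -0.0055]
b4 [0.643  0.2163] [0.4978 0.1715] tri [ 0.5302  0.3206 -0.1775]
pintop [0.4142 0.2546] [0.4118 0.2575] tri [0.4123 0.2564 0.0923]
pivot [0.4998 0.2785] [0.4948 0.28  ] tri [0.4958 0.2822 0.0591]
manA [ 0.3827 -0.1039] [ 0.3806 -0.102 ] tri [ 0.3811 -0.1028  0.0193]
manB [ 0.5004 -0.0546] [ 0.5013 -0.0582] tri [ 0.5008 -0.0557  0.0189]
rodA [0.3604 0.0753] [0.3593 0.0765] tri [0.3596 0.076  0.0117]
rodB [0.4833 0.1218] [0.4851 0.1186] tri [0.4845 0.1204 0.012 ]
spool [0.3878 0.009 ] [0.3893 0.0103] tri [0.3893 0.0086 0.0341]
jar [0.7687 0.1306] [0.778  0.1296] tri [0.7738 0.125  0.0584]
tin [0.7274 0.2107] [0.7447 0.2098] tri [0.7375 0.199  0.0958]
scene mandrel 0.89 283.4075829383886 189.11611374407582 [ 0.4434 -0.079   0.018 ]
scene mandrel 0.78 255.19553072625698 279.60521415270017 [ 0.7103 -0.2393  0.018 ]
scene mandrel 0.75 153.86711711711712 186.61486486486487 [ 0.2988 -0.4639  0.018 ]
side mandrel 0.72 265.1136363636364 379.3155080213904 [ 0.2933 -0.4571  0.018 ]
side mandrel 0.62 294.30347349177333 237.036563071298 [ 0.4374 -0.0801  0.018 ]
```

Worked out from the two views:
- **Hub:** (.632,.032).
- **Broad die heading:** 0.425 rad, to become 1.92 rad, so the carousel turns counter-clockwise by about +1.49.
- **Cradle:** centre (.553,.250), axis 0.295 rad.
- **Pivot-to-pin length:** 88 mm, which matches the given size.

Plan: grip the plain die at heading 1.47 and walk it along the arc, tool y tangential. First I'll travel at height to (.639,.102).

```bash
cat >> h.py <<'E'
def need(x,y,z,yaw=None):
    s=r.read_state(); M=R.from_quat(s["eef_rot"]).as_matrix(); a=np.arctan2(M[1,0],M[0,0])
    print("t",round(s["time"],2),"pos",s["ee_pos"].round(4),"yaw",round(a,3),"w",round(s["width"],4),"q",s["joint_positions"].round(2))
    print("tool shift",(M.T@(np.array([x,y,z])-s["ee_pos"])).round(4), "turn", None if yaw is None else round((a-yaw+np.pi/2)%np.pi-np.pi/2,3))
E
python3 -c "
from h import *
need(.639,.102,.234,1.472)"
```

```text
t 1.65 pos [ 0.1411 -0.6089  0.2336] yaw 0.228 w 0.087 q [ 1.32  0.33 -0.06  1.46  0.02  1.35 -0.09]
tool shift [ 6.455e-01 -5.801e-01 -5.000e-04] turn -1.244
```

```bash
python3 -m pendant '[[0.0307,-0.0276,0,0],[0.0307,-0.0276,0,0],[0.0307,-0.0276,0,0],[0.0307,-0.0276,0,0],[0.0307,-0.0276,0,0],[0.0307,-0.0276,0,0],[0.0307,-0.0276,0,0],[0.0307,-0.0276,0,0]]' 0.45
python3 -m pendant '[[0.0307,-0.0276,0,0],[0.0307,-0.0276,0,0],[0.0307,-0.0276,0,0],[0.0307,-0.0276,0,0],[0.0307,-0.0276,0,0],[0.0307,-0.0276,0,0],[0.0307,-0.0276,0,0],[0.0307,-0.0276,0,0]]'
python3 -m pendant '[[0.0307,-0.0276,0,0],[0.0307,-0.0276,0,0],[0.0307,-0.0276,0,0],[0.03,-0.027,0,0],[0.03,-0.027,0,0],[0,0,0,-0.12],[0,0,0,-0.12],[0,0,0,-0.12]]'
python3 -m pendant '[[0,0,0,-0.12],[0,0,0,-0.12],[0,0,0,-0.12],[0,0,0,-0.12],[0,0,0,-0.12],[0,0,0,-0.12],[0,0,0,-0.12],[0,0,0,-0.04]]'
python3 - <<'E'
from h import *
need(.639,.102,.073,1.472)
c=cam("wrist"); im=c["img"].copy()
M=R.from_quat(c["attitude"]).as_matrix(); print(np.round(c["xyz"],3))
hub=np.array([.632,.032]); 
for k in range(6):
    h=.425+k*np.pi/3; p=[*(hub+.07*np.array([np.cos(h),np.sin(h)])),.093]; q=proj(c,p); print(k,q.round(0))
    cv2.drawMarker(im,tuple(int(x) for x in q),(255,0,0),0,12,1)
q=proj(c,[.632,.032,.05]);cv2.drawMarker(im,tuple(int(x) for x in q),(255,0,0),0,12,1)
for p in ([.5526,.2503,.012],[.4987,.1736,.012],[.4656,.2845,.012],[.607,.329,.012],[.639,.214,.012],[.441,-.0795,.032]):
    q=proj(c,p);cv2.drawMarker(im,tuple(int(np.clip(x,-99,999)) for x in q),(0,255,0),0,12,1)
save("w1.png",im)
E
```

```text
time: 2.32
ee_pos: [0.3313, -0.3365, 0.2338]
eef_rot: [0.994, 0.114, 0.0, 0.0]
ft_force: [0.6, -0.5, 1.0]
width: 0.0431
grip_force: 0.0
time: 2.98
ee_pos: [0.5208, -0.066, 0.2339]
eef_rot: [0.994, 0.113, 0.0, 0.0]
ft_force: [1.0, -0.6, -0.3]
width: 0.0391
grip_force: 0.0
time: 3.65
ee_pos: [0.6373, 0.1011, 0.2331]
eef_rot: [0.956, 0.293, -0.0, -0.0]
ft_force: [-0.6, 0.2, 0.9]
width: 0.039
grip_force: 0.0
time: 4.32
ee_pos: [0.6373, 0.0996, 0.2334]
eef_rot: [0.74, 0.672, -0.0, 0.0]
ft_force: [-0.7, -0.2, -0.3]
width: 0.0394
grip_force: 0.0
t 4.32 pos [0.6373 0.0996 0.2334] yaw 1.475 w 0.0394 q [ 0.4   0.53 -0.9   1.37  0.41  1.44 -0.58]
tool shift [0.0026 0.0015 0.1604] turn 0.003
[0.644 0.169 0.384]
0 [368. 223.]
1 [312. 191.]
2 [255. 222.]
3 [258. 281.]
4 [312. 308.]
5 [365. 281.]
```

View pics/w1.png

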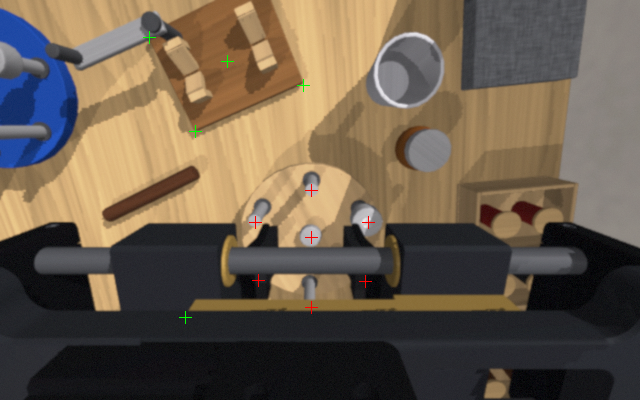

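The overlay from the wrist camera matches. The boss is at (311,237), the broad head at (368,220), plain die 1 at (312,185) and plain die 2 at (254,222), all within about 4 px. Next I descend on plain die 1 and grip it lightly.

```bash
python3 -m pendant '[[0.0026,0.0015,0.04,0],[0,0,0.04,0],[0,0,0.04,0],[0,0,0.04,0],[0,0,0,0]]'
python3 -m pendant '[[0,0,0,0],[0,0,0,0],[0,0,0,0],[0,0,0,0]]' 0.1 5
python3 -c "
from h import *
need(.639,.102,.073,1.472)"
```

```text
time: 4.78
ee_pos: [0.6347, 0.1004, 0.0656]
eef_rot: [0.743, 0.669, -0.005, -0.003]
ft_force: [-1.0, -0.4, -1.1]
width: 0.0389
grip_force: 0.0
time: 5.12
ee_pos: [0.6404, 0.1027, 0.0764]
eef_rot: [0.743, 0.67, 0.002, 0.001]
ft_force: [-0.2, -0.7, 0.8]
width: 0.0204
grip_force: 0.0
t 5.12 pos [0.6404 0.1027 0.0764] yaw 1.467 w 0.0204 q [ 0.37  0.66 -0.84  1.53  0.51  1.18 -0.67]
tool shift [-0.0009 -0.0014  0.0034] turn -0.005
```

```bash
python3 -m pendant '[[0,0,0,0],[0,0,0,0],[0,0,0,0],[0,0,0,0]]' 0.1 8
```

```text
time: 5.45
ee_pos: [0.6399, 0.1026, 0.0754]
eef_rot: [0.743, 0.67, 0.001, 0.001]
ft_force: [-1.2, -0.4, 7.6]
width: 0.0135
grip_force: 8.0
```

```bash
python3 -m pendant '[[-0.0003,-0.007,0,-0.1],[-0.0004,-0.007,0,-0.1],[-0.0003,-0.007,0,-0.1],[-0.0004,-0.007,0,-0.1],[-0.0003,-0.007,0,-0.1],[-0.0004,-0.007,0,-0.1],[-0.0003,-0.007,0,-0.1],[-0.0004,-0.007,0,-0.1]]'
python3 -m pendant '[[-0.0003,-0.007,0,-0.1],[-0.0004,-0.007,0,-0.1],[-0.0003,-0.007,0,-0.1],[-0.0004,-0.007,0,-0.1],[-0.0003,-0.007,0,-0.1],[-0.0004,-0.007,0,-0.1],[-0.0003,-0.0063,0,-0.09],[0,0,0,0]]'
python3 -m pendant '[[0,0,0,0],[0,0,0,0]]'
python3 -c "
from h import *
h=.425+np.pi/3+1.494
need(.632+.07*np.cos(h),.032+.07*np.sin(h),.075,h)"
```

```text
time: 6.12
ee_pos: [0.587, 0.0882, 0.0754]
eef_rot: [0.42, 0.907, 0.001, 0.001]
ft_force: [-2.5, 3.9, 7.3]
width: 0.0135
grip_force: 8.0
time: 6.78
ee_pos: [0.5622, 0.0448, 0.0744]
eef_rot: [0.089, 0.996, -0.0, -0.001]
ft_force: [-6.8, -0.3, 8.9]
width: 0.0135
grip_force: 8.0
time: 6.95
ee_pos: [0.5624, 0.0455, 0.0744]
eef_rot: [0.092, 0.996, -0.0, -0.0]
ft_force: [-6.3, 0.1, 8.0]
width: 0.0138
grip_force: 8.0
t 6.95 pos [0.5624 0.0455 0.0744] yaw 2.958 w 0.0138 q [ 0.75  0.67 -1.19  1.75  0.67  1.19  0.76]
tool shift [-0.0009 -0.0012 -0.0006] turn -0.008
```

```bash
python3 -m pendant '[[0,0,0,0],[0,0,0,0],[0,0,-0.02,0],[0,0,-0.04,0],[0,0,-0.04,0],[0,0,-0.03,0],[0,0,0,0]]' 0.45
python3 - <<'E'
from h import *
need(.441,-.0795,.2,.373)
S=cam("scene");D=cam("side")
a=S["img"][130:250,272:432]; b=D["img"][120:240,255:415]
k=lambda i:cv2.resize(i,(400,300),interpolation=cv2.INTER_CUBIC)
L=[]
for c,(x0,y0) in ((S,(272,130)),(D,(255,120))):
    im=c["img"].copy(); i=k(im[y0:y0+120,x0:x0+160])
    for h in np.arange(6)*np.pi/3+1.919:
        z=.083 if abs(h-1.919)<.01 else .093
        q=proj(c,[.632+.07*np.cos(h),.032+.07*np.sin(h),z]); i=np.ascontiguousarray(i); cv2.drawMarker(i,(int((q[0]-x0+.4)*2.5),int((q[1]-y0+.4)*2.5)),(255,0,0),0,9,1)
    L.append(i)
save("c3.png",np.hstack(L))
E
```

```text
time: 7.53
ee_pos: [0.5653, 0.0466, 0.2099]
eef_rot: [0.092, 0.996, 0.001, 0.004]
ft_force: [0.9, -0.1, -0.3]
width: 0.0386
grip_force: 0.0
t 7.53 pos [0.5653 0.0466 0.2099] yaw 2.958 w 0.0386 q [ 0.83  0.54 -1.31  1.61  0.53  1.4   0.84]
tool shift [ 0.0993 -0.1467  0.0088] turn -0.557
```

View pics/c3.png

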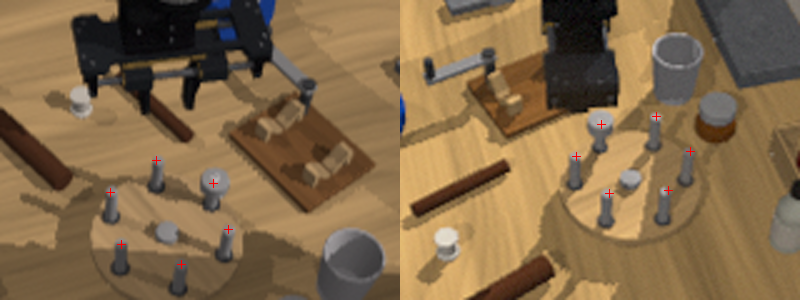

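The broad head and all the dies sit on their markers in both views, with the head at scene (357,203), so step 1 is done. Next I unwind the wrist and go over to the mandrel.

```bash
python3 -m pendant '[[0,0,0,0.12],[0,0,0,0.12],[0,0,0,0.12],[0,0,0,0.12],[0,0,0,0.12],[0,0,0,0.12],[0,0,0,0.12],[0,0,0,0.12]]' 0.75
python3 -m pendant '[[0,0,0,0.12],[0,0,0,0.12],[0,0,0,0.12],[0,0,0,0.12],[0,0,0,0.12],[0,0,0,0.12],[0,0,0,0.12],[0,0,0,0.12]]'
python3 -m pendant '[[0,0,0,0.12],[0,0,0,0.12],[0,0,0,0.12],[0,0,0,0.12],[0,0,0,0.12],[0,0,0,0.065]]'
python3 -c "
from h import *
need(.441,-.0795,.17,.373)"
```

```text
time: 8.3
ee_pos: [0.5624, 0.045, 0.2023]
eef_rot: [0.544, 0.839, -0.001, -0.001]
ft_force: [-0.9, -0.8, 0.0]
width: 0.0652
grip_force: 0.0
time: 8.97
ee_pos: [0.5623, 0.045, 0.2022]
eef_rot: [0.87, 0.493, -0.001, -0.0]
ft_force: [0.5, 0.6, -0.3]
width: 0.0652
grip_force: 0.0
time: 9.47
ee_pos: [0.5623, 0.0449, 0.2022]
eef_rot: [0.983, 0.182, -0.001, 0.0]
ft_force: [0.7, -0.5, -0.3]
width: 0.0651
grip_force: 0.0
t 9.47 pos [0.5623 0.0449 0.2022] yaw 0.366 w 0.0651 q [ 0.52  0.32 -0.82  1.63  0.24  1.29 -1.55]
tool shift [-0.1577  0.0729  0.0325] turn -0.007
```

```bash
python3 -m pendant '[[-0.0315,0.0146,0.003,0],[-0.0315,0.0146,0.003,0],[-0.0315,0.0146,0.003,0],[-0.0315,0.0146,0.003,0],[-0.0315,0.0146,0.003,0],[0,0,0,0],[0,0,0,0]]'
python3 - <<'E'
from h import *
need(.441,-.0795,.014,.373)
c=cam("wrist"); im=np.ascontiguousarray(c["img"].copy())
a=.373; u=np.array([np.cos(a),np.sin(a)]);n=np.array([-u[1],u[0]])
for d in r.outline_of("mandrel","wrist")[:3]:
    v,w=np.nonzero(d["mask"]); print(d["score"],d["bbox"],np.c_[w,v].mean(0), "rgb",c["img"][d["mask"]].mean(0).round(), atz(c,w.mean(),v.mean(),.02).round(4))
    cs,_=cv2.findContours(d["mask"].astype(np.uint8),0,1); cv2.drawContours(im,cs,-1,(255,255,0),1)
for s,t in((0,0),(-.07,0),(.07,0)):
    q=proj(c,[*(np.array([.441,-.0795])+s*u),.032]); print(q.round()); cv2.drawMarker(im,tuple(int(x) for x in q),(255,0,0),0,12,1)
save("w2.png",im)
E
```

```text
time: 10.05
ee_pos: [0.4412, -0.082, 0.1876]
eef_rot: [0.983, 0.183, -0.001, 0.0]
ft_force: [0.3, 1.3, 0.2]
width: 0.0654
grip_force: 0.0
t 10.05 pos [ 0.4412 -0.082   0.1876] yaw 0.368 w 0.0654 q [ 0.86  0.02 -0.77  1.93  0.01  1.2  -1.12]
tool shift [ 0.0011 -0.0025  0.1736] turn -0.005
0.9 [549.1, 14.5, 146.7, 22.7] [526.99903288   8.58945841] rgb [30. 89. 87.] [ 0.6824 -0.2147  0.02  ]
0.64 [308.1, 185.1, 31.8, 120.0] [308.40996737 183.76920795] rgb [89. 56. 38.] [ 0.4423 -0.078   0.02  ]
[309. 188.]
[310. 247.]
[309. 121.]
```

View pics/w2.png

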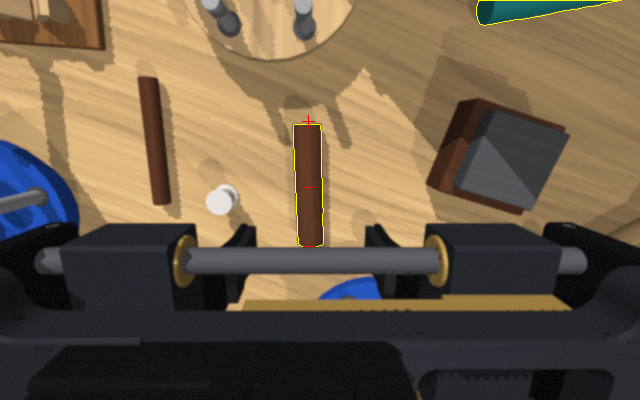

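The wrist view shows the mandrel from (308,124) to (311,245), on my markers and centred between the fingers. The spool at (221,199) and the rod at (154,140) are clear of them. I descend, grip at 20 N and lift.

```bash
python3 -m pendant '[[0.001,-0.003,0.04,0],[0,0,0.04,0],[0,0,0.035,0],[0,0,0.025,0],[0,0,0.02,0],[0,0,0.011,0],[0,0,0,0],[0,0,0,0]]'
python3 -m pendant '[[0,0,0,0],[0,0,0,0],[0,0,0,0],[0,0,0,0],[0,0,0,0],[0,0,0,0]]' 0.2 20
```

```text
time: 10.82
ee_pos: [0.4431, -0.0759, 0.0177]
eef_rot: [0.983, 0.186, -0.0, -0.001]
ft_force: [-0.0, -0.8, 0.1]
width: 0.0658
grip_force: 0.0
time: 11.32
ee_pos: [0.4429, -0.0771, 0.0179]
eef_rot: [0.983, 0.185, 0.0, 0.0]
ft_force: [-0.3, -0.4, 0.5]
width: 0.0328
grip_force: 0.0
```

```bash
python3 -m pendant '[[0,0,0,0],[0,0,0,0],[0,0,0,0],[0,0,0,0]]' 0.2 20
python3 -m pendant '[[0,0,-0.01,0],[0,0,-0.03,0],[0,0,-0.04,0],[0,0,-0.03,0],[0,0,0,0]]'
python3 -c "
from h import *
need(.5526,.2503,.13,.295)"
```

```text
time: 11.65
ee_pos: [0.4428, -0.077, 0.0177]
eef_rot: [0.983, 0.185, 0.0, 0.0]
ft_force: [-0.7, -1.7, 4.4]
width: 0.0319
grip_force: 19.9
time: 12.07
ee_pos: [0.4456, -0.0766, 0.1332]
eef_rot: [0.983, 0.186, 0.003, 0.002]
ft_force: [1.5, -0.0, -2.0]
width: 0.0314
grip_force: 19.9
t 12.07 pos [ 0.4456 -0.0766  0.1332] yaw 0.374 w 0.0314 q [ 0.85  0.09 -0.8   1.99  0.08  1.08 -1.18]
tool shift [ 0.219  -0.2653  0.0032] turn 0.079
```

```bash
python3 -m pendant '[[0.0219,-0.0265,0,0],[0.0219,-0.0265,0,0],[0.0219,-0.0265,0,0],[0.0219,-0.0265,0,0],[0.0219,-0.0265,0,0],[0.0219,-0.0265,0,0],[0.0219,-0.0265,0,0],[0.0219,-0.0265,0,0]]'
python3 -m pendant '[[0.0219,-0.0265,0,0],[0.0219,-0.0265,0,0],[0,0,0,0.079],[0,0,0,0],[0,0,0,0]]'
python3 - <<'E'
from h import *
need(.5526,.2503,.0346,.295)
c=cam("wrist"); im=np.ascontiguousarray(c["img"].copy())
m=np.array([.5526,.2503]);a=.295; Rm=np.array([[np.cos(a),-np.sin(a)],[np.sin(a),np.cos(a)]])
def mk(x,y,z,col):
    q=proj(c,[*(m+Rm@[x,y]),z]); cv2.drawMarker(im,tuple(int(np.clip(round(t),-99,999)) for t in q),col,1,10,1)
for sx in(-1,1):
    for sy in(-1,1):
        mk(.075*sx,.06*sy,.012,(0,255,0))
        for o in(.034,.054): mk(o*sx,.033*sy,.038,(255,0,0))
mk(-.044,.042,.063,(255,0,255))
save("w3.png",im)
E
```

```text
time: 12.73
ee_pos: [0.5282, 0.1859, 0.1268]
eef_rot: [0.983, 0.185, -0.001, 0.0]
ft_force: [0.3, 0.2, -1.6]
width: 0.0317
grip_force: 19.9
time: 13.15
ee_pos: [0.5494, 0.2495, 0.1267]
eef_rot: [0.989, 0.148, -0.001, 0.0]
ft_force: [0.7, -0.1, -3.0]
width: 0.0313
grip_force: 19.9
t 13.15 pos [0.5494 0.2495 0.1267] yaw 0.296 w 0.0313 q [ 0.15  0.51 -0.85  1.61  0.4   1.21 -2.06]
tool shift [0.0034 0.0001 0.0921] turn 0.001
```

View pics/w3.png

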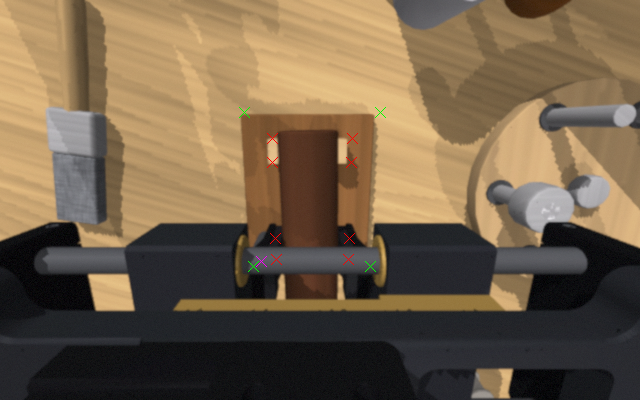

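The base board shows at (241..374,115) and the far vee spans columns 267 to 347, its middle near 307.5. The mandrel is at 309.5 and my markers' middle at 312, so the cradle is 2–3 mm further to the left (tool −y). I shift by that, lower to just above the seat, check the force and release.

```bash
python3 -m pendant '[[0.003,-0.0025,0.01,0],[0,0,0.03,0],[0,0,0.025,0],[0,0,0.012,0],[0,0,0.006,0],[0,0,0,0],[0,0,0,0]]'
python3 -c "
from h import *
need(.5526,.2503,.0383,.295)"
```

```text
time: 13.78
ee_pos: [0.5527, 0.2531, 0.0454]
eef_rot: [0.989, 0.146, 0.0, -0.0]
ft_force: [0.3, 0.6, -2.4]
width: 0.0315
grip_force: 19.9
t 13.78 pos [0.5527 0.2531 0.0454] yaw 0.294 w 0.0315 q [ 0.11  0.6  -0.8   1.67  0.48  1.08 -2.11]
tool shift [-0.001   0.0027  0.0071] turn -0.001
```

```bash
python3 -m pendant '[[0,0,0.003,0],[0,0,0.002,0],[0,0,0,0],[0,0,0,0]]'
python3 -m pendant '[[0,0,0.002,0],[0,0,0,0],[0,0,0,0]]'
```

```text
time: 14.12
ee_pos: [0.5524, 0.2531, 0.0399]
eef_rot: [0.989, 0.146, 0.0, 0.0]
ft_force: [-0.1, 1.3, -3.2]
width: 0.0318
grip_force: 19.9
time: 14.37
ee_pos: [0.5528, 0.2533, 0.0385]
eef_rot: [0.989, 0.146, 0.001, -0.0]
ft_force: [-1.5, -0.7, 5.2]
width: 0.0313
grip_force: 19.9
```

Contact comes at TCP z = .0385, exactly the seated height, so I release and rise.

```bash
python3 -m pendant '[[0,0,0,0],[0,0,0,0],[0,0,0,0],[0,0,0,0],[0,0,0,0]]' 0.62 
python3 -m pendant '[[0,0,-0.01,0],[0,0,-0.03,0],[0,0,-0.04,0],[0,0,-0.04,0],[0,0,-0.02,0],[0,0,0,0]]'
python3 - <<'E'
from h import *
need(.4123,.2564,.17)
S=cam("scene");D=cam("side"); L=[]
m=np.array([.5526,.2523]);a=.295; Rm=np.array([[np.cos(a),-np.sin(a)],[np.sin(a),np.cos(a)]])
for c,n in((S,"scene"),(D,"side")):
    x,y=proj(c,[.53,.25,.03]); x0,y0=int(x-50),int(y-38)
    i=np.ascontiguousarray(cv2.resize(c["img"][y0:y0+75,x0:x0+100],(400,300),interpolation=cv2.INTER_CUBIC))
    for p in([-.07,0,.0526],[.07,0,.0526],[-.07,0,.0206]):
        q=proj(c,[*(m+Rm@p[:2]),p[2]]); cv2.drawMarker(i,(int((q[0]-x0+.4)*4),int((q[1]-y0+.4)*4)),(255,0,0),0,9,1)
    q=proj(c,[.4123,.2564,.093]); cv2.drawMarker(i,(int((q[0]-x0+.4)*4),int((q[1]-y0+.4)*4)),(0,255,0),0,9,1)
    L.append(i)
save("c4.png",np.hstack(L))
E
```

```text
time: 14.78
ee_pos: [0.5522, 0.253, 0.0375]
eef_rot: [0.989, 0.146, 0.0, 0.0]
ft_force: [-0.9, -0.2, 0.6]
width: 0.0522
grip_force: 0.0
time: 15.28
ee_pos: [0.5541, 0.2548, 0.1838]
eef_rot: [0.989, 0.147, 0.004, -0.001]
ft_force: [0.8, 0.1, 0.2]
width: 0.054
grip_force: 0.0
t 15.28 pos [0.5541 0.2548 0.1838] yaw 0.294 w 0.054 q [ 0.16  0.46 -0.88  1.54  0.36  1.3  -2.03]
tool shift [-0.1353 -0.0426  0.0127] turn None
```

View pics/c4.png

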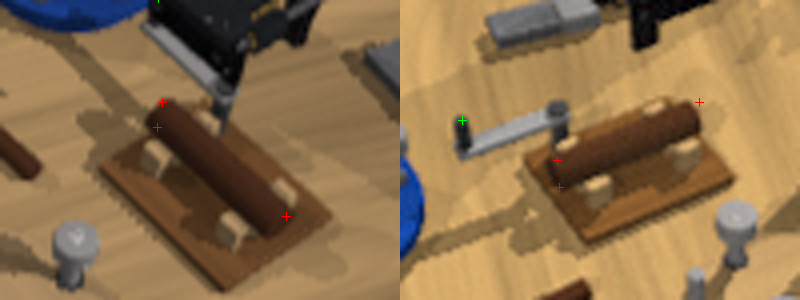

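The mandrel lies in both vees, aligned, with even overhangs, and the broad die is unchanged. For the strap I'll grip the pin with tool y tangential, starting at yaw .275. First I check the clearance to the blue carousel's nearest dies.

Run:
```python
from h import *
S=cam("scene")
for p in((537,25),(437,28)): print(atz(S,p[0]/5+261.6,p[1]/5+134.6,.04).round(3))
print(atz(S,356,131,.038).round(3))
need(.412,.2565,.17,.275)
```

```text
[0.353 0.257 0.04 ]
[0.333 0.191 0.04 ]
[0.298 0.232 0.038]
t 15.43 pos [0.552  0.2527 0.1773] yaw 0.294 w 0.0542 q [ 0.16  0.47 -0.87  1.55  0.37  1.3  -2.04]
tool shift [-0.1329 -0.0441  0.0073] turn 0.019
```

```bash
python3 -m pendant '[[-0.0333,-0.011,0,0],[-0.0333,-0.011,0,0],[-0.0333,-0.011,0,0],[-0.0333,-0.011,0,0.019],[0,0,0,0],[0,0,0,0],[0,0,0,0]]' 0.45
python3 - <<'E'
from h import *
need(.412,.2565,.081,.275)
c=cam("wrist"); im=np.ascontiguousarray(c["img"].copy())
for p in([.412,.2565,.093],[.4965,.28,.063]):
    q=proj(c,p);cv2.drawMarker(im,tuple(int(t) for t in q),(255,0,0),0,12,1)
save("w4.png",im[50:400,120:520])
E
```

```text
time: 16.02
ee_pos: [0.4123, 0.2558, 0.177]
eef_rot: [0.991, 0.137, -0.0, 0.0]
ft_force: [0.3, -0.1, 1.1]
width: 0.0394
grip_force: 0.0
t 16.02 pos [0.4123 0.2558 0.177 ] yaw 0.274 w 0.0394 q [ 0.28  0.17 -1.    1.85  0.16  1.2  -2.06]
tool shift [-0.0001 -0.0008  0.096 ] turn -0.001
```

View pics/w4.png

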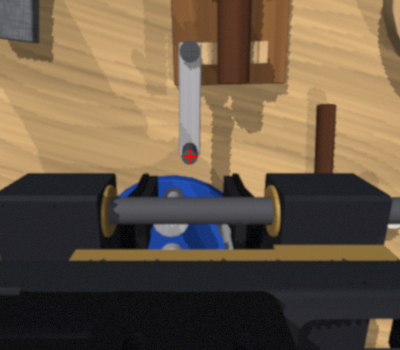

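The pin at crop (190,154) and the pivot at (190,51) lie on their markers, and the strap is aligned with tool x. I descend and grip the pin.

```bash
python3 -m pendant '[[0,-0.001,0.035,0],[0,0,0.03,0],[0,0,0.02,0],[0,0,0.009,0],[0,0,0,0],[0,0,0,0]]'
python3 -m pendant '[[0,0,0,0],[0,0,0,0],[0,0,0,0],[0,0,0,0],[0,0,0,0],[0,0,0,0],[0,0,0,0],[0,0,0,0]]' 0.1 6
```

```text
time: 16.57
ee_pos: [0.4121, 0.2579, 0.0838]
eef_rot: [0.991, 0.137, -0.0, -0.0]
ft_force: [-0.1, 1.1, -0.0]
width: 0.0392
grip_force: 0.0
time: 17.23
ee_pos: [0.412, 0.2577, 0.0839]
eef_rot: [0.991, 0.137, 0.0, -0.0]
ft_force: [-0.8, -0.0, 4.8]
width: 0.0137
grip_force: 6.0
```

```bash
python3 -m pendant '[[0.0004,0.0088,0,-0.1],[0.0004,0.0088,0,-0.1],[0.0005,0.0088,0,-0.1],[0.0004,0.0088,0,-0.1],[0.0004,0.0088,0,-0.1],[0.0005,0.0088,0,-0.1],[0.0004,0.0088,0,-0.1],[0.0004,0.0088,0,-0.1]]'
python3 -m pendant '[[0.0004,0.0088,0,-0.1],[0.0004,0.0088,0,-0.1],[0.0005,0.0088,0,-0.1],[0.0004,0.0088,0,-0.1],[0.0004,0.0088,0,-0.1],[0.0005,0.0088,0,-0.1],[0,0,0,0],[0,0,0,0]]'
python3 -c "
from h import *
need(.524,.1955,.083,1.866)"
```

```text
time: 17.9
ee_pos: [0.4548, 0.2034, 0.0838]
eef_rot: [0.858, 0.514, -0.0, 0.0]
ft_force: [-1.6, -0.3, 5.6]
width: 0.0139
grip_force: 6.0
time: 18.57
ee_pos: [0.5062, 0.1933, 0.0837]
eef_rot: [0.67, 0.742, 0.0, 0.0]
ft_force: [-0.1, -3.9, 5.7]
width: 0.0137
grip_force: 6.0
t 18.57 pos [0.5062 0.1933 0.0837] yaw 1.672 w 0.0137 q [ 0.45  0.54 -1.11  1.81  0.54  1.13 -0.74]
tool shift [0.0004 0.018  0.0007] turn -0.194
```

```bash
python3 -m pendant '[[0.0004,0.0088,0,-0.1],[0.0003,0.007,0,-0.08],[0,0,0,0],[0,0,0,0]]'
python3 -m pendant '[[0,0.002,0,0],[0,0.002,0,0],[0,0.001,0,0],[0,0,0,0],[0,0,0,0]]'
python3 -c "
from h import *
need(.524,.1955,.083,1.866)"
```

```text
time: 18.9
ee_pos: [0.5212, 0.1966, 0.0836]
eef_rot: [0.602, 0.799, 0.0, 0.0]
ft_force: [1.2, -0.0, 4.1]
width: 0.0134
grip_force: 6.0
time: 19.32
ee_pos: [0.523, 0.1972, 0.0828]
eef_rot: [0.601, 0.799, -0.003, -0.001]
ft_force: [-11.0, -5.7, 9.7]
width: 0.0155
grip_force: 6.0
t 19.32 pos [0.523  0.1972 0.0828] yaw 1.852 w 0.0155 q [ 0.44  0.6  -1.12  1.76  0.58  1.17 -0.58]
tool shift [-0.0019  0.0005 -0.0002] turn -0.014
```

The stop has been reached (about 11 N). I release, rise and check.

```bash
python3 -m pendant '[[0,-0.002,0,0],[0,-0.002,0,0],[0,0,0,0],[0,0,0,0],[0,0,0,0],[0,0,0,0]]' 0.35
python3 -m pendant '[[0,0,-0.01,0],[0,0,-0.03,0],[0,0,-0.04,0],[0,0,-0.04,0],[-0.04,0,-0.01,0],[-0.04,0,0,0],[-0.04,0,0,0],[0,0,0,0]]'
python3 -m pendant '[[-0.04,0,0,0],[-0.04,0,0,0],[-0.04,0,0,0],[0,0,0,0],[0,0,0,0]]'
python3 - <<'E'
from h import *
S=cam("scene");D=cam("side"); L=[]
m=np.array([.5526,.2523]);a=.295; Rm=np.array([[np.cos(a),-np.sin(a)],[np.sin(a),np.cos(a)]])
for c in(S,D):
    x,y=proj(c,[.56,.16,.03]); x0,y0=int(x-80),int(y-60)
    i=np.ascontiguousarray(cv2.resize(c["img"][y0:y0+120,x0:x0+160],(400,300),interpolation=cv2.INTER_CUBIC))
    h=1.919
    for p in([*(m+Rm@[-.044,-.046]),.093],[.632+.07*np.cos(h),.032+.07*np.sin(h),.083]):
        q=proj(c,p); cv2.drawMarker(i,(int((q[0]-x0+.4)*2.5),int((q[1]-y0+.4)*2.5)),(255,0,0),0,9,1)
    L.append(i)
save("c5.png",np.hstack(L)); need(0,0,0)
E
```

```text
time: 19.82
ee_pos: [0.5221, 0.197, 0.0835]
eef_rot: [0.6, 0.8, 0.0, 0.0]
ft_force: [0.1, -0.6, -0.4]
width: 0.0302
grip_force: 0.0
time: 20.48
ee_pos: [0.5586, 0.0725, 0.2137]
eef_rot: [0.605, 0.797, -0.001, 0.001]
ft_force: [0.3, -0.4, -0.4]
width: 0.0298
grip_force: 0.0
time: 20.9
ee_pos: [0.5897, -0.036, 0.2136]
eef_rot: [0.602, 0.798, 0.0, -0.0]
ft_force: [-0.6, 1.1, -0.3]
width: 0.0304
grip_force: 0.0
t 21.0 pos [ 0.5891 -0.0322  0.214 ] yaw 1.856 w 0.0306 q [ 0.86  0.53 -1.19  1.54  0.5   1.41 -0.08]
tool shift [ 0.1963 -0.5565  0.2139] turn None
```

View pics/c5.png

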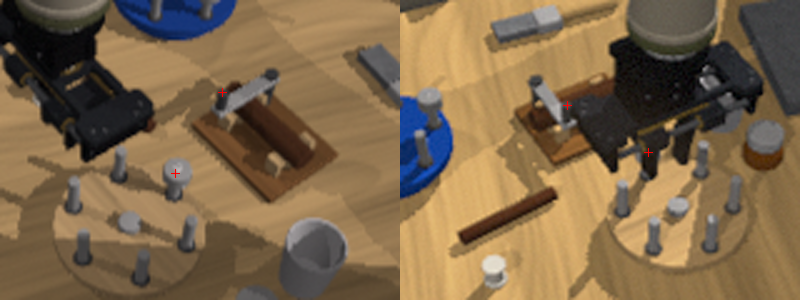

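The strap is across with its pin on the expected spot (scene crop (222,93)). The mandrel is seated beneath it, the broad die is on target at (176,173), and the arm is clear. I'm handing the job in.

```bash
python3 -c "
from h import *
print(r.close_job())"
```

```text
the job is handed in; nothing more can be done
None
```

I finished the whole job and handed it in at about 21 s. In the last pictures the broad-headed die points at the middle of the cradle, the mandrel lies in both vees, and the strap is across on its stop; I have not seen the judge's verdict.

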